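# Find the high spot of a winder pulley on the truing stand

### The job

Push the gauge slide of the truing stand fully home so that its sprung pointer rides on the rim of the blue pulley. Then turn the pulley slowly and gently by its crank, feeling for the one high spot on the rim, and leave the pulley standing still with the top of the high spot exactly under the pointer and the slide still home. Do not touch the pointer or disturb the other things on the table.

Things in the scene. Friction and masses are not known exactly. Their poses are not given: they have to be found in the camera images.
- stand: Green truing stand, fixed, base plate 260 x 340 x 18 mm. Origin on the pulley's axis at table height, z up; +y points from the axis to the gauge. The blue pulley (180 mm diameter, z 60 to 90 mm, axis vertical) turns endlessly. Its rim is round but for one smooth symmetrical high spot, 4 mm high, that lifts the pointer over about 30 degrees of turning; its place relative to the crank differs every time.
- crank: Dark steel crank clamped on the pulley, turns with it. Origin on the axis, 90 mm above the table; +x points to the knob. The bearing rubs (about 0.12 N m) and holds the pulley where it is left, except on the high spot's steep flanks. The knob needs up to about 4 N more while the pointer climbs the high spot and as much less (it runs on by itself) while it descends; this falls evenly through zero at the top.
- crank_grip (a point): The red knob of the crank, upright, 20 mm diameter, 50 mm tall (z 102 to 152 mm), turning freely about its own axis, 62 mm from the pulley's axis; this point is on its axis 30 mm above its foot. Strain it as little as needed: the forces of the two fingers on the crank, added together, must stay below 60 N, and the crank must never turn faster than 3 rad/s.
- slide_knob (a point): The yellow knob on the gauge slide, upright, 20 mm diameter, 45 mm tall (z 90 to 135 mm), 185 mm from the pulley's axis at the start and 160 mm when home; this point is on its axis 25 mm above its foot. The slide is an aluminium block 50 x 60 mm (60 mm along its travel), z 60 to 90 mm, centred under the knob.
- carriage (a joint): Travel of the gauge slide towards the pulley's axis (-y of the stand), 0 at the start (backed off), 0.025 m home against its stop. It rubs with about 12 N and stays where it is left.
- pointer_seat (a point): Where the pointer comes out of the slide's front face, 75 mm above the table, 30 mm nearer the axis than the yellow knob; moves with the slide. The pointer is a sprung 8 mm steel rod (pointer_c1) with a 10 mm ball end (pointer_c0) that sticks out 42 mm towards the pulley. With the slide home the ball rides on the rim, pressing with 7 to 9.4 N, and the high spot lifts it 4 mm. Not to be touched.
- wrench: Steel wrench 130 mm lying on the stand's base plate; leave it alone. Origin at its underside.
- grease_tin: Brass grease tin, 34 mm diameter, 35 mm tall, on the stand's base plate; leave it alone. Origin at its underside.
- dye_bucket: Blue bucket with a green handle, 170 mm diameter, 130 mm tall; leave it alone. Origin at its underside.
- dye_cup: White dye cup, 70 mm diameter, 60 mm tall; leave it alone. Origin at its underside.
- dye_jar: Amber jar with red cap, 60 mm diameter, 90 mm tall; leave it alone. Origin at its underside.
- brush: Dye brush 200 mm long lying on the table; leave it alone. Origin at its underside.
- tape_roll: Roll of paper tape, 80 mm diameter, 25 mm tall; leave it alone. Origin at its underside.

How it is judged:
On the way:
1. the gauge slide is pushed fully home (within 2 mm of its stop) (value of joint carriage above 0.023 m), for 0.2 s.
At the end, for the whole second after the job is handed in: the slide stands within 2 mm of its stop, the centre of the pointer's ball end (pointer_c0) stands more than 98.1 mm from the pulley axis, about 98.4 mm being the very top and 94.5 mm the round rim (the top of the high spot is under it to within about 4 degrees), and the pulley is at rest (value of joint carriage above 0.023 m and y of pointer_c0 in the frame of stand above 0.0981 m and angular speed of crank below 0.05 rad/s); the robot touches nothing.
It fails at once if the pulley is spun faster than 3 rad/s (angular speed of crank above 3 rad/s).
It fails at once if the fingers strain the crank with more than 60 N in all (contact force between the fingers and crank above 60 N).
It fails at once if the robot presses on the pointer (contact force between any of the fingers, the arm and pointer_c0 above 1 N or contact force between any of the fingers, the arm and pointer_c1 above 1 N).
It fails at once if a bystander is moved more than 30 mm (distance of any of wrench, grease_tin, dye_bucket, dye_cup, dye_jar, brush, tape_roll from where it was at the start of the episode above 0.03 m).
It also fails if it takes over 72 s, if anything falls off the work surface, if the arm or the gripper's body presses on something with over 40 N, if the wrist force passes 120 N, or if a joint passes its speed limit or range.

### The arm

A 6-joint arm with a two-finger parallel gripper is mounted at the origin on the work surface. World frame = base frame: x ahead of the robot, y to its left, z up, the work surface at z = 0. Lengths are in m, angles in rad, forces in N, time in s.
With the tool pointing down it reaches from about 0.25 to 0.725 m from the base axis. Payload 4 kg.
Tool frame: the origin (TCP) lies midway between the tips of the shut fingers; the grasp point (between the pads) lies 19 mm behind it; z points along the fingers, y is the line along which they close (so a half turn about z gives the same grasp; the last joint's range is limited). The gripper opens to 85 mm and grips with 20 to 120 N. Pads are 22 mm wide; open, the fingers measure 114 mm over their backs; the gripper's body (76 mm by 85 mm) begins 54 mm behind the grasp point. The pads swing forward as they close: fully open they stand 13 mm farther back than shut.
Start: joints at [0, 0.241, 0.005, 1.335, 0, 1.571], TCP at [0.5, -0, 0.231] pointing down, gripper open.
Joint ranges: [-2.72, 2.72], [-1.05, 1.87], [-1.09, 1.28], [-1.99, 2.15], [-1.42, 1.44], [-3.14, 3.14]. Speed limits (rad/s): [2.79, 2.79, 3.14, 3.14, 3.14, 3.14].

### API

Orientations are given as a unit quaternion [x, y, z, w].
In Python, from workcell import bot gives the robot as it stands.
- The arm moves only by the tool move_arm, never from a script. Its argument "motion" is a list of rows, each an object of numbers: "x", "y", "z": the shift along the tool's x, y, z in cm; "yaw": the turn about the tool's z in degrees. A call has 1 to 20 rows; each row is the pose to reach, as a shift and turn from the pose commanded when the call began, along the tool's axes at that moment; what a row does not reach only later rows make up. A row lasts 1/8 s, in which the tool goes at most 62.5 mm and 10.7 degrees, less where a joint would pass 70% of its speed; a pose out of reach is approached as far as the arm can. A call with a gripper value outside its range is refused whole. "gripper" is the opening, from -1 (shut) to 1 (fully open), set as the call begins (left out, the last holds). The fingers move at their own pace and stop on an object; the grip force is fixed at half the most. Time passes only in rows, so rows that repeat a pose let the fingers close. It gives the time, the measured TCP pose, the force, the opening and the grip force at its end, in the units of the state.
- bot.get_obs(): the state, without advancing time (a new reading comes with each control period).
- bot.camera(name): name is "scene" or "side" or "wrist"; returns the picture (384x512x3 uint8, blue, green, red); there is no depth.
- bot.camera_model(name): a dict with "K" (3x3 intrinsics, pixels), "world_from_camera" (4x4, takes a point from camera to world coordinates). Camera axes: x right, y down, z forward; pixel columns grow to the right and rows downward; lengths in m; the calibration is good to about 2 mm. A picture is of the moment at which its call begins: read the wrist's pose just before it. camera_model takes no time and is no camera call; for the wrist camera it gives the pose at the moment of the call.
- bot.job_done(): hands the job in; it is judged then, once.
Trained networks look in the newest picture that a camera, given by its name, has taken for a name from the list of things; names that differ only in an ending like _2 or _b are one class to them, and where a whole thing is asked for, a point or a joint stands for the part that bears it (a point fixed in the world has none). Each returns a list of dicts, best first, with "score" (0 to 1); they miss things now and then, are a little off and sometimes report something else, mostly with a low value. They report only what shows in the picture. A call takes as long as a camera call.
- bot.cut_out(camera, name): "mask" (384x512 bool, what is visible of it) and "centre" ([row, column] in pixels, amid what is visible of it).
The state is a dict: "clock": time; "joint_pos": joint angles; "joint_vel": joint speeds; "tau": joint torques, N m; "eef_pos": TCP position; "tool_rot": TCP orientation; "ft_force": force on the tool from outside, world axes, zero at the start; "ft_torque": the same for the moment, N m; "grip_width": finger opening in m; "grasp_force": force on a finger pad.
Only numpy, scipy, OpenCV 4.12 (cv2) and the standard library are available. Lean on these libraries where they do the work, as an engineer would, in place of code of your own. Each camera call takes 0.05 s, during which the arm holds its last target. There are 200 camera calls.

## Working session

There is one attempt and no reset: what is moved stays moved. The work goes in short steps, Python scripts to look and compute and a tool call to move; the robot and the scene stay as the last step left them, time stands still between calls to the robot, and variables do not carry over. Pictures are saved under pics/ and viewed, at most 10 in all, crops included, and the job is handed in when it is done.

Besides the shell and the picture viewer there is one more tool, called by a JSON object that holds its "fn" and its "kwargs". move_arm: Moves the arm, as the interface text tells. Its arguments: {"type":"object","properties":{"motion":{"type":"array"},"gripper":{"type":"number"}},"required":["motion"]}

```bash
mkdir -p pics; ls; cat > h.py <<'E'
import numpy as np, cv2
from workcell import bot
def plane(cam,px,z,m=None):
    m=m or bot.camera_model(cam); K=np.array(m["K"]);T=np.array(m["world_from_camera"])
    d=T[:3,:3]@np.linalg.solve(K,[px[1],px[0],1.]); o=T[:3,3]
    return o+d*(z-o[2])/d[2]
def proj(cam,P,m=None):
    m=m or bot.camera_model(cam);T=np.array(m["world_from_camera"])
    q=np.array(m["K"])@(T[:3,:3].T@(np.array(P)-T[:3,3])); return q[1]/q[2],q[0]/q[2]
E
python3 - <<'E'
from h import *
ims=[]
for c,ns in [("scene",["stand","crank_grip","slide_knob","crank","pointer_seat","wrench","grease_tin","dye_bucket"]),("side",["crank_grip","slide_knob"])]:
    im=bot.camera(c); ims.append(im); 
    m=bot.camera_model(c); print(c,np.round(m["world_from_camera"],3).tolist())
    for n in ns:
        for r in bot.cut_out(c,n)[:2]:
            print(n,round(r["score"],2),np.round(r["centre"],1),r["mask"].sum(), np.round(plane(c,r["centre"],{"crank_grip":.127,"slide_knob":.112}.get(n,0.05)),3))
cv2.imwrite("pics/a.png",ims[0]);cv2.imwrite("pics/b.png",ims[1])
o=bot.get_obs();print(o["clock"],o["tool_rot"])
E
```

```text
pics
scene [[-0.884, 0.388, -0.26, 0.87], [0.467, 0.737, -0.489, 0.608], [0.002, -0.554, -0.833, 1.123], [0.0, 0.0, 0.0, 1.0]]
stand 0.59 [213.6 275.1] 6948 [0.512 0.059 0.05 ]
slide_knob 0.68 [228.3 300.6] 406 [0.491 0.171 0.112]
crank 0.58 [182.2 265.7] 276 [ 0.479 -0.065  0.05 ]
crank 0.45 [229.8 296.5] 412 [0.482 0.143 0.05 ]
pointer_seat 0.64 [230.9 300. ] 443 [0.474 0.152 0.05 ]
wrench 0.54 [235.8 261.1] 231 [0.591 0.11  0.05 ]
grease_tin 0.54 [205.3 311.3] 117 [0.391 0.087 0.05 ]
dye_bucket 0.93 [119.7 209.3] 2272 [ 0.53  -0.427  0.05 ]
dye_bucket 0.69 [231.  297.9] 396 [0.48  0.149 0.05 ]
side [[-0.998, -0.049, 0.029, 0.497], [-0.05, 0.522, -0.851, 1.014], [0.027, -0.851, -0.524, 0.728], [0.0, 0.0, 0.0, 1.0]]
slide_knob 0.86 [240.8 278.4] 636 [0.484 0.197 0.112]
0.6 [7.07099179e-01 7.07114384e-01 1.38599549e-06 3.42581750e-06]
```

View pics/a.png

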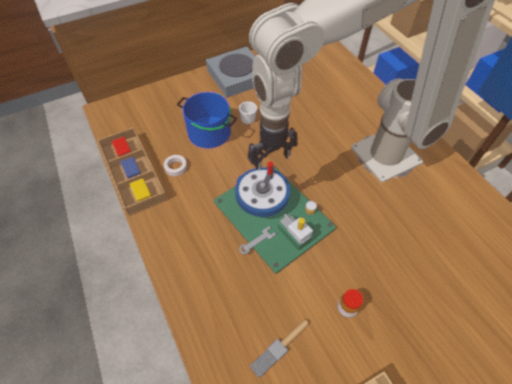

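View pics/b.png

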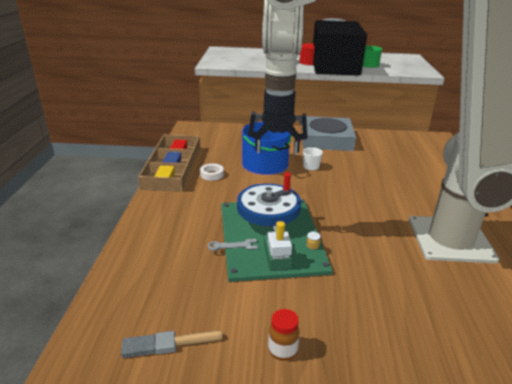

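The scene view shows the pulley at about (190,263), the red knob at (168,270) and the yellow knob at (224,301). In the side view the red knob is at (182,287) and the yellow at (231,280). Next I triangulate by colour.

```bash
python3 - <<'E'
from h import *
from scipy.optimize import least_squares
ims={"scene":cv2.imread("pics/a.png"),"side":cv2.imread("pics/b.png")}
win={"scene":{"red":(155,180,262,280),"yel":(212,235,292,310)},"side":{"red":(170,196,278,296),"yel":(218,244,270,290)}}
pul={"scene":(165,218,232,294),"side":(180,226,232,304)}
C={}
for c in ims:
    h=cv2.cvtColor(ims[c],cv2.COLOR_BGR2HSV).astype(int)
    for k,(a,b,l,r) in win[c].items():
        s=h[a:b,l:r]; 
        m=((s[...,0]<8)|(s[...,0]>172)) if k=="red" else ((s[...,0]>18)&(s[...,0]<34))
        m&=(s[...,1]>130)&(s[...,2]>80); q=np.argwhere(m)+[a,l]; C[c,k]=q.mean(0); print(c,k,len(q),q.mean(0),q.min(0),q.max(0))
    a,b,l,r=pul[c]; s=h[a:b,l:r]; m=(s[...,0]>100)&(s[...,0]<125)&(s[...,1]>120)
    q=np.argwhere(m)+[a,l]; hull=cv2.convexHull(q[:,::-1].astype(np.int32)); M=cv2.moments(hull)
    # hull of cylinder silhouette: compare with model
    C[c,"pul"]=np.array([M["m01"],M["m10"]])/M["m00"]; print(c,"pul",C[c,"pul"],q.min(0),q.max(0))
ms={c:bot.camera_model(c) for c in ims}
for k in("red","yel"):
    f=lambda P:np.concatenate([np.array(proj(c,P,ms[c]))-C[c,k] for c in ims])
    r=least_squares(f,[.5,.1,.12]);print(k,r.x,r.fun)
t=np.linspace(0,2*np.pi,90)
def fp(p):
    o=[]
    for c in ims:
        pts=np.array([proj(c,[p[0]+.09*np.cos(a),p[1]+.09*np.sin(a),z],ms[c])[::-1] for z in(.06,.09) for a in t],np.float32)
        M=cv2.moments(cv2.convexHull(pts)); o+= [M["m01"]/M["m00"]-C[c,"pul"][0],M["m10"]/M["m00"]-C[c,"pul"][1]]
    return np.array(o)
r=least_squares(fp,[.5,0.05],diff_step=1e-3);print("pul",r.x,r.fun)
E
```

```text
scene red 65 [167.23076923 269.76923077] [161 267] [174 272]
scene yel 57 [221.96491228 301.57894737] [212 298] [228 309]
scene pul [192.5792726  262.01800847] [172 236] [216 289]
side red 116 [180.73275862 286.61206897] [172 283] [190 290]
side yel 122 [229.83606557 280.00819672] [222 277] [239 284]
side pul [205.26580108 268.13171648] [185 237] [225 300]
red [ 0.46672332 -0.06371365  0.1275577 ] [-0.03371011  0.02582894  0.01941111 -0.03112724]
yel [0.4801246  0.15656148 0.11550284] [ 0.55838332 -0.40701649 -0.28521725  0.4738497 ]
pul [ 0.51634169 -0.02030087] [-0.08923471  0.48096569 -0.28472302 -0.3757359 ]
```

{"fn": "move_arm", "kwargs": {"motion": [{"x": 3, "y": -0.4, "yaw": -3}, {"x": 7, "y": -1, "yaw": -6}, {"x": 11, "y": -1.4, "yaw": -9}, {"x": 14, "y": -1.8, "yaw": -11.5}, {"x": 15.7, "y": -2, "yaw": -11.5}, {"x": 15.7, "y": -2, "yaw": -11.5}, {"x": 15.7, "y": -2, "yaw": -11.5}], "gripper": 0}}

```text
invalid input at $.motion[0]: expected keys x, y, z, yaw
```

```bash
python3 - <<'E'
from h import *
o=bot.get_obs();m=bot.camera_model("wrist");im=bot.camera("wrist");cv2.imwrite("pics/w1.png",im)
np.savez("w1.npz",K=m["K"],T=m["world_from_camera"])
print(o["clock"],o["eef_pos"],o["grip_width"],o["ft_force"],np.round(m["K"],1).tolist(),np.round(m["world_from_camera"],3).tolist())
for n,P in dict(yel=[.48,.157,.135],axis=[.516,-.02,.09],red=[.467,-.064,.152]).items(): print(n,proj("wrist",P,m))
E
```

```text
0.6 [4.99989272e-01 2.95205909e-06 2.31320932e-01] 0.08551445788803239 [-0.53098529  0.66301575  0.37583908] [[297.2, 0.0, 252.8], [0.0, 297.2, 194.2], [0.0, 0.0, 1.0]] [[1.0, 0.001, 0.001, 0.5], [0.001, -0.959, -0.283, 0.073], [0.001, 0.283, -0.959, 0.374], [0.0, 0.0, 0.0, 1.0]]
yel (np.float64(-21.226080139413902), np.float64(223.2490775821412))
axis (np.float64(202.53563057480426), np.float64(268.14677196801506))
red (np.float64(274.7119126789162), np.float64(213.08404803367387))
```

View pics/w1.png

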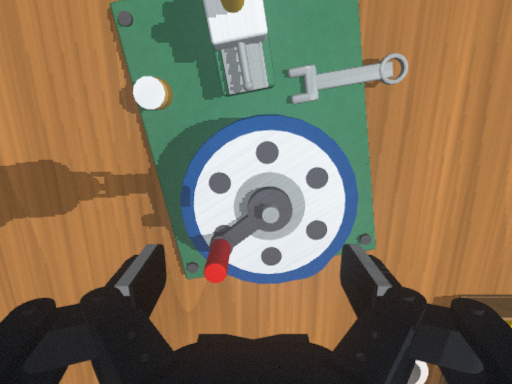

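The wrist view shows the whole pulley: hub at about (205,269), red knob top at (272,215), slide at the top at (25,237), tin at the left and wrench at the right. I fit the rim and look for the bump in the radius.

```bash
cat >> h.py <<'E'
def rim(im,K,T,cen=(.516,-.02)):
    from scipy.optimize import least_squares
    h=cv2.cvtColor(im,cv2.COLOR_BGR2HSV).astype(int)
    m=((h[...,0]>98)&(h[...,0]<128)&(h[...,1]>110)&(h[...,2]>35)).astype(np.uint8)
    n,l,s,_=cv2.connectedComponentsWithStats(m); m=(l==1+s[1:,4].argmax()).astype(np.uint8)
    c=max(cv2.findContours(m,cv2.RETR_EXTERNAL,cv2.CHAIN_APPROX_NONE)[0],key=cv2.contourArea)[:,0]
    P=np.array([plane("",(v,u),.09,dict(K=K,world_from_camera=T))[:2] for u,v in c])
    r=least_squares(lambda p:np.hypot(*(P-p[:2]).T)-p[2],[*cen,.09],loss="soft_l1",f_scale=.0004)
    d=P-r.x[:2]; a=np.degrees(np.arctan2(d[:,1],d[:,0])); R=np.hypot(*d.T)*1e3
    return r.x,a,R
E
python3 - <<'E'
from h import *
z=np.load("w1.npz");im=cv2.imread("pics/w1.png")
x,a,R=rim(im,z["K"],z["T"]);print(x)
for b in range(-180,180,10):
    s=R[(a>=b)&(a<b+10)]; print(b+5,len(s),s.mean().round(1) if len(s) else "",end=" | ")
m=dict(K=z["K"],world_from_camera=z["T"])
print("\nyeltop row<12 ; slide corners (z.09):",[plane("",p,.09,m)[:2].round(4).tolist() for p in[(44,212),(37,268)]])
print("red top",plane("",(272,215),.152,m), "red foot?")
print("base corners bolts",[plane("",p,.018,m)[:2].round(4).tolist() for p in[(18,125),(267,192),(240,365)]])
E
```

```text
[ 0.51676947 -0.02295919  0.08734549]
-175 26 83.2 | -165 26 83.6 | -155 23 83.5 | -145 24 83.8 | -135 7 87.3 | -125 9 80.8 | -115 25 83.7 | -105 27 83.6 | -95 26 83.9 | -85 27 83.7 | -75 26 83.8 | -65 27 85.1 | -55 23 85.4 | -45 20 84.4 | -35 21 83.7 | -25 23 83.5 | -15 26 83.5 | -5 26 83.3 | 5 28 83.2 | 15 27 82.6 | 25 27 82.9 | 35 22 82.7 | 45 24 82.5 | 55 23 82.2 | 65 27 82.3 | 75 29 82.3 | 85 30 82.2 | 95 31 82.5 | 105 30 82.3 | 115 26 82.3 | 125 25 82.7 | 135 23 82.3 | 145 24 82.6 | 155 25 83.0 | 165 28 82.8 | 175 28 82.9 | 
yeltop row<12 ; slide corners (z.09): [[0.4651, 0.1244], [0.5135, 0.1299]]
red top [ 0.46871131 -0.06140675  0.152     ] red foot?
base corners bolts [[0.3647, 0.1625], [0.4189, -0.1348], [0.6475, -0.0949]]
```

```bash
sed -i 's/f_scale=.0004)/f_scale=.0004,x_scale=[.01,.01,.01],diff_step=1e-5,ftol=1e-12,xtol=1e-12)/' h.py
python3 - <<'E'
from h import *
z=np.load("w1.npz");im=cv2.imread("pics/w1.png")
x,a,R=rim(im,z["K"],z["T"]);print(x)
for b in range(-180,180,6):
    s=R[(a>=b)&(a<b+6)]; print(b+3,s.mean().round(1) if len(s) else "",end=" | ")
sel=(a>-85)&(a<-25); w=np.clip(R[sel]-np.median(R)-.5,0,None); print("\nbump",(a[sel]*w).sum()/w.sum())
m=dict(K=z["K"],world_from_camera=z["T"])
h=cv2.cvtColor(im,cv2.COLOR_BGR2HSV).astype(int)[0:12]; q=np.argwhere((h[...,0]>15)&(h[...,0]<35)&(h[...,1]>150)&(np.abs(np.arange(512)-233)<15)[None,:]);print("yel px",q.min(0),q.max(0))
E
```

```text
[ 0.51676947 -0.02295918  0.08734549]
-177 83.2 | -171 83.3 | -165 83.5 | -159 83.3 | -153 84.0 | -147 83.8 | -141 85.2 | -135  | -129  | -123 80.8 | -117 83.7 | -111 83.6 | -105 83.7 | -99 83.9 | -93 83.7 | -87 83.7 | -81 83.9 | -75 83.3 | -69 84.5 | -63 85.5 | -57 86.2 | -51 85.1 | -45 83.7 | -39 83.2 | -33 84.0 | -27 83.7 | -21 83.7 | -15 83.5 | -9 82.9 | -3 83.5 | 3 83.1 | 9 83.4 | 15 82.7 | 21 82.9 | 27 82.5 | 33 82.8 | 39 82.4 | 45 83.1 | 51 81.8 | 57 82.3 | 63 82.3 | 69 82.1 | 75 82.4 | 81 82.1 | 87 82.5 | 93 82.1 | 99 82.7 | 105 82.5 | 111 82.4 | 117 82.1 | 123 82.4 | 129 82.3 | 135 82.9 | 141 82.5 | 147 82.6 | 153 83.0 | 159 82.8 | 165 82.7 | 171 83.2 | 177 82.8 | 
bump -55.52637053015744
yel px [  0 236] [  9 243]
```

{"fn": "move_arm", "kwargs": {"motion": [{"x": 3, "y": -0.4, "z": 0, "yaw": -3}, {"x": 8, "y": -1, "z": 0, "yaw": -6}, {"x": 13, "y": -1.6, "z": 0, "yaw": -9}, {"x": 17, "y": -2.1, "z": 0, "yaw": -10.3}, {"x": 19.5, "y": -2.3, "z": 0, "yaw": -10.3}, {"x": 19.5, "y": -2.3, "z": 2, "yaw": -10.3}, {"x": 19.5, "y": -2.3, "z": 5, "yaw": -10.3}, {"x": 19.5, "y": -2.3, "z": 8, "yaw": -10.3}, {"x": 19.5, "y": -2.3, "z": 11, "yaw": -10.3}, {"x": 19.5, "y": -2.3, "z": 12.8, "yaw": -10.3}, {"x": 19.5, "y": -2.3, "z": 12.8, "yaw": -10.3}], "gripper": -1}}

```text
clock: 2.02
eef_pos: [0.4757, 0.1945, 0.1019]
tool_rot: [0.641, 0.768, -0.002, -0.001]
ft_force: [0.6, 0.0, 0.5]
grip_width: -0.0001
grasp_force: 0.0
```

```bash
python3 - <<'E'
from h import *
o=bot.get_obs();m=bot.camera_model("wrist");im=bot.camera("wrist");cv2.imwrite("pics/w2.png",im)
np.savez("w2.npz",K=m["K"],T=m["world_from_camera"])
from scipy.spatial.transform import Rotation as Ro
print(o["clock"],o["eef_pos"],o["grip_width"],o["ft_force"],np.degrees(o["joint_pos"]).round(1),Ro.from_quat(o["tool_rot"]).as_matrix().round(3).tolist())
E
```

```text
2.025 [0.47571263 0.194474   0.10185582] -6.699365341266508e-05 [0.595558   0.04541557 0.48528832] [ 22.2  20.9 -10.1  59.2   0.  101.9] [[-0.179, 0.984, -0.003], [0.984, 0.179, -0.001], [-0.001, -0.004, -1.0]]
```

View pics/w2.png

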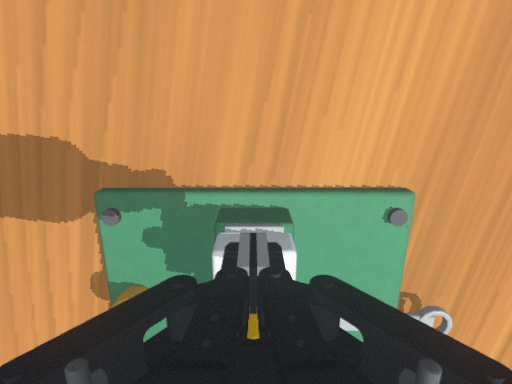

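The plate edge is level in the view and the shut fingers sit centred over the slide behind the yellow knob (326,253). Now I push.

{"fn": "move_arm", "kwargs": {"motion": [{"x": -0.7, "y": 0, "z": 0, "yaw": 0}, {"x": -1.2, "y": 0, "z": 0, "yaw": 0}, {"x": -1.6, "y": 0, "z": 0, "yaw": 0}, {"x": -2.0, "y": 0, "z": 0, "yaw": 0}, {"x": -2.4, "y": 0, "z": 0, "yaw": 0}, {"x": -2.8, "y": 0, "z": 0, "yaw": 0}, {"x": -3.1, "y": 0, "z": 0, "yaw": 0}, {"x": -3.4, "y": 0, "z": 0, "yaw": 0}]}}

```text
clock: 3.08
eef_pos: [0.4827, 0.1657, 0.104]
tool_rot: [0.64, 0.769, 0.003, -0.003]
ft_force: [-3.0, 12.0, 1.3]
grip_width: 0.0
grasp_force: 6.2
```

{"fn": "move_arm", "kwargs": {"motion": [{"x": -0.2, "y": 0, "z": 0, "yaw": 0}, {"x": -0.3, "y": 0, "z": 0, "yaw": 0}]}}

```text
clock: 3.32
eef_pos: [0.4832, 0.1627, 0.104]
tool_rot: [0.64, 0.769, 0.003, -0.003]
ft_force: [-2.6, 11.6, 0.8]
grip_width: 0.0003
grasp_force: 6.1
```

{"fn": "move_arm", "kwargs": {"motion": [{"x": -0.2, "y": 0, "z": 0, "yaw": 0}, {"x": -0.3, "y": 0, "z": 0, "yaw": 0}]}}

```text
clock: 3.58
eef_pos: [0.4838, 0.1598, 0.104]
tool_rot: [0.64, 0.769, 0.003, -0.003]
ft_force: [-2.7, 11.1, 2.3]
grip_width: 0.0
grasp_force: 6.1
```

{"fn": "move_arm", "kwargs": {"motion": [{"x": -0.2, "y": 0, "z": 0, "yaw": 0}, {"x": -0.4, "y": 0, "z": 0, "yaw": 0}]}}

```text
clock: 3.82
eef_pos: [0.4845, 0.1559, 0.104]
tool_rot: [0.64, 0.769, 0.003, -0.003]
ft_force: [-2.4, 11.5, 1.6]
grip_width: 0.0
grasp_force: 6.2
```

{"fn": "move_arm", "kwargs": {"motion": [{"x": -0.2, "y": 0, "z": 0, "yaw": 0}, {"x": -0.4, "y": 0, "z": 0, "yaw": 0}]}}

```text
clock: 4.08
eef_pos: [0.4848, 0.1539, 0.1041]
tool_rot: [0.639, 0.769, 0.005, -0.005]
ft_force: [-4.9, 18.9, 1.1]
grip_width: -0.0001
grasp_force: 9.3
```

{"fn": "move_arm", "kwargs": {"motion": [{"x": -0.2, "y": 0, "z": 0, "yaw": 0}, {"x": -0.3, "y": 0, "z": 0, "yaw": 0}]}}

```text
clock: 4.32
eef_pos: [0.4849, 0.1533, 0.1042]
tool_rot: [0.639, 0.77, 0.006, -0.007]
ft_force: [-6.1, 25.6, 0.4]
grip_width: 0.0003
grasp_force: 13.0
```

{"fn": "move_arm", "kwargs": {"motion": [{"x": -0.2, "y": 0, "z": 0, "yaw": 0}, {"x": -0.4, "y": 0, "z": 0, "yaw": 0}]}}

```text
clock: 4.58
eef_pos: [0.4849, 0.1531, 0.1043]
tool_rot: [0.637, 0.77, 0.009, -0.01]
ft_force: [-7.9, 37.6, 1.1]
grip_width: -0.0
grasp_force: 19.2
```

{"fn": "move_arm", "kwargs": {"motion": [{"x": -0.2, "y": 0, "z": 0, "yaw": 0}, {"x": -0.4, "y": 0, "z": 0, "yaw": 0}, {"x": -0.4, "y": 0, "z": 0, "yaw": 0}]}}

```text
clock: 4.95
eef_pos: [0.4849, 0.1531, 0.1044]
tool_rot: [0.636, 0.771, 0.011, -0.013]
ft_force: [-8.7, 45.4, 0.4]
grip_width: -0.0
grasp_force: 23.0
```

{"fn": "move_arm", "kwargs": {"motion": [{"x": 2.5, "y": 0, "z": 0, "yaw": 0}, {"x": 4.0, "y": 0, "z": -2, "yaw": 0}, {"x": 4.0, "y": 0, "z": -6, "yaw": 0}, {"x": 2, "y": 0, "z": -9.5, "yaw": 6}, {"x": -1.5, "y": -0.7, "z": -10, "yaw": 15}, {"x": -6, "y": -2, "z": -10, "yaw": 25}, {"x": -11, "y": -3.5, "z": -10, "yaw": 35}, {"x": -15, "y": -4.5, "z": -10, "yaw": 45}, {"x": -18, "y": -5.2, "z": -10, "yaw": 54}, {"x": -19.2, "y": -5.4, "z": -10, "yaw": 60.7}, {"x": -19.2, "y": -5.4, "z": -10, "yaw": 60.7}, {"x": -19.2, "y": -5.4, "z": -10, "yaw": 60.7}], "gripper": -0.4}}

```text
clock: 6.45
eef_pos: [0.4687, -0.0613, 0.2034]
tool_rot: [0.941, 0.34, 0.0, -0.0]
ft_force: [-0.6, 0.2, 0.3]
grip_width: 0.0254
grasp_force: 0.0
```

```bash
cat > look.py <<'E'
import sys
from h import *
n=sys.argv[1]
o=bot.get_obs();m=bot.camera_model("wrist");im=bot.camera("wrist");cv2.imwrite(f"pics/{n}.png",im)
np.savez(f"{n}.npz",K=m["K"],T=m["world_from_camera"])
from scipy.spatial.transform import Rotation as Ro
R=Ro.from_quat(o["tool_rot"]).as_matrix()
print(o["clock"],o["eef_pos"],o["grip_width"],o["ft_force"],np.degrees(o["joint_pos"]).round(1),R.round(3).tolist())
for P in([.5167,-.022,.09],[.469,-.0615,.152]):print(proj("",P,m))
E
python3 look.py w3
```

```text
6.45 [ 0.4686862  -0.06129328  0.20335232] 0.025421903725297276 [-0.64283476  0.23726378  0.25485832] [ -7.5  11.5  -6.8  71.6   0.  132.8] [[0.769, 0.639, 0.0], [0.639, -0.769, 0.0], [0.0, -0.0, -1.0]]
(np.float64(119.75701524227573), np.float64(253.4207871218043))
(np.float64(215.38738034730548), np.float64(253.3664157838058))
```

View pics/w3.png

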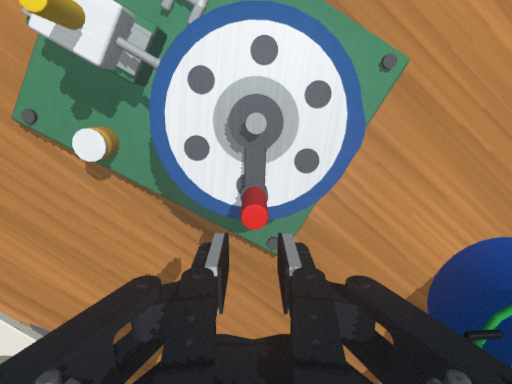

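The fingers straddle the red knob, whose top is at (215,255) as predicted. The hub is at (123,256), so the yaw is right.

```bash
python3 - <<'E'
from h import *
from scipy.optimize import least_squares
for n in("w1","w3"):
    z=np.load(n+".npz");im=cv2.imread(f"pics/{n}.png"); x,a,R=rim(im,z["K"],z["T"])
    P=x[:2]*1e3+np.c_[R*np.cos(np.radians(a)),R*np.sin(np.radians(a))]
    f=lambda p:np.hypot(*(P-p[:2]).T)-p[2]
    r=least_squares(f,[516,-22,84],loss="soft_l1",f_scale=.3).x
    d=P-r[:2];a=np.degrees(np.arctan2(d[:,1],d[:,0]));e=np.hypot(*d.T)-r[2];print(n,r.round(2))
    print([(b,round(float(e[(a>=b-3)&(a<b+3)].mean()),1)) for b in range(-177,180,6) if ((a>=b-3)&(a<b+3)).any()])
    s=(a>-80)&(a<-30)&(e>.8);print("bump",(a[s]*e[s]).sum()/e[s].sum())
E
python3 -c "
from math import *
for b in list(range(0,200,6)): print(b,round(6.2*(1-cos(radians(b))),2),round(6.2*sin(radians(b)),2),end=' | ')"
```

```text
w1 [516.74 -22.99  87.49]
[(-177, -4.4), (-171, -4.2), (-165, -4.1), (-159, -4.2), (-153, -3.6), (-147, -3.7), (-141, -2.3), (-123, -6.7), (-117, -3.8), (-111, -3.9), (-105, -3.8), (-99, -3.6), (-93, -3.8), (-87, -3.8), (-81, -3.6), (-75, -4.2), (-69, -3.0), (-63, -2.0), (-57, -1.7), (-51, -1.9), (-45, -3.8), (-39, -4.3), (-33, -3.5), (-27, -3.8), (-21, -3.7), (-15, -4.0), (-9, -4.2), (-3, -4.3), (3, -4.4), (9, -4.0), (15, -5.1), (21, -4.2), (27, -5.0), (33, -4.7), (39, -5.1), (45, -4.3), (51, -5.6), (57, -5.1), (63, -5.1), (69, -5.4), (75, -5.1), (81, -5.4), (87, -5.0), (93, -5.4), (99, -4.7), (105, -4.9), (111, -5.1), (117, -5.4), (123, -5.1), (129, -5.2), (135, -4.5), (141, -5.0), (147, -4.9), (153, -4.5), (159, -4.7), (165, -4.8), (171, -4.3), (177, -4.7)]
bump -55.09768357738882
w3 [517.06 -23.84  87.6 ]
[(-177, -4.3), (-171, -4.1), (-165, -4.0), (-159, -4.1), (-153, -4.6), (-147, 0.4), (-129, -4.4), (-123, -3.7), (-117, -4.2), (-111, -4.1), (-105, -4.2), (-99, -4.1), (-93, -4.4), (-87, -5.2), (-81, -3.8), (-75, -4.9), (-69, -3.9), (-63, -3.0), (-57, -2.3), (-51, -2.7), (-45, -3
[... 313 characters left out ...]
, -4.6), (117, -4.7), (123, -4.6), (129, -4.7), (135, -4.6), (141, -4.3), (147, -4.4), (153, -4.5), (159, -4.3), (165, -3.9), (171, -4.3), (177, -4.1)]
bump -55.78189398624405
0 0.0 0.0 | 6 0.03 0.65 | 12 0.14 1.29 | 18 0.3 1.92 | 24 0.54 2.52 | 30 0.83 3.1 | 36 1.18 3.64 | 42 1.59 4.15 | 48 2.05 4.61 | 54 2.56 5.02 | 60 3.1 5.37 | 66 3.68 5.66 | 72 4.28 5.9 | 78 4.91 6.06 | 84 5.55 6.17 | 90 6.2 6.2 | 96 6.85 6.17 | 102 7.49 6.06 | 108 8.12 5.9 | 114 8.72 5.66 | 120 9.3 5.37 | 126 9.84 5.02 | 132 10.35 4.61 | 138 10.81 4.15 | 144 11.22 3.64 | 150 11.57 3.1 | 156 11.86 2.52 | 162 12.1 1.92 | 168 12.26 1.29 | 174 12.37 0.65 | 180 12.4 0.0 | 186 12.37 -0.65 | 192 12.26 -1.29 | 198 12.1 -1.92 |
```

{"fn": "move_arm", "kwargs": {"motion": [{"x": 0, "y": 0.1, "z": 3, "yaw": 0}, {"x": 0, "y": 0.1, "z": 6, "yaw": 0}, {"x": 0, "y": 0.1, "z": 8, "yaw": 0}, {"x": 0, "y": 0.1, "z": 9, "yaw": 0}, {"x": 0, "y": 0.1, "z": 9, "yaw": 0}]}}

```text
clock: 7.12
eef_pos: [0.4691, -0.0619, 0.113]
tool_rot: [0.941, 0.339, -0.001, -0.0]
ft_force: [0.1, 0.1, -0.2]
grip_width: 0.0258
grasp_force: 0.0
```

{"fn": "move_arm", "kwargs": {"motion": [{"x": 0, "y": 0.25, "z": 0, "yaw": -2}, {"x": 0.03, "y": 0.65, "z": 0, "yaw": -6}, {"x": 0.14, "y": 1.29, "z": 0, "yaw": -12}, {"x": 0.3, "y": 1.92, "z": 0, "yaw": -18}, {"x": 0.54, "y": 2.52, "z": 0, "yaw": -24}, {"x": 0.83, "y": 3.1, "z": 0, "yaw": -30}, {"x": 1.18, "y": 3.64, "z": 0, "yaw": -36}, {"x": 1.59, "y": 4.15, "z": 0, "yaw": -42}, {"x": 2.05, "y": 4.61, "z": 0, "yaw": -48}, {"x": 2.56, "y": 5.02, "z": 0, "yaw": -54}, {"x": 3.1, "y": 5.37, "z": 0, "yaw": -60}, {"x": 3.68, "y": 5.66, "z": 0, "yaw": -66}, {"x": 4.28, "y": 5.9, "z": 0, "yaw": -72}, {"x": 4.91, "y": 6.06, "z": 0, "yaw": -78}, {"x": 5.55, "y": 6.17, "z": 0, "yaw": -84}, {"x": 6.2, "y": 6.2, "z": 0, "yaw": -90}, {"x": 6.85, "y": 6.17, "z": 0, "yaw": -96}, {"x": 7.49, "y": 6.06, "z": 0, "yaw": -102}, {"x": 8.12, "y": 5.9, "z": 0, "yaw": -108}, {"x": 8.72, "y": 5.66, "z": 0, "yaw": -114}]}}

```text
clock: 9.62
eef_pos: [0.5713, -0.0534, 0.1141]
tool_rot: [0.228, 0.974, -0.003, -0.001]
ft_force: [-4.5, -8.5, 1.2]
grip_width: 0.0255
grasp_force: 4.8
```

```bash
cat > st.py <<'E'
from h import *
o=bot.get_obs()
from scipy.spatial.transform import Rotation as Ro
R=Ro.from_quat(o["tool_rot"]).as_matrix();p=o["eef_pos"][:2]-np.array([.5167,-.022]);th=np.degrees(np.arctan2(p[1],p[0]))
print(round(o["clock"],2),"theta",th.round(2),"r",np.hypot(*p).round(4),"yaw",np.degrees(np.arctan2(R[1,1],R[0,1])).round(2),"F xyz tool",(R.T@np.array(o["ft_force"])).round(2),"tz",np.round(o["ft_torque"],3),o["grip_width"],o["grasp_force"])
E
python3 st.py; python3 look.py w4
```

```text
9.62 theta -29.87 r 0.0629 yaw 63.69 F xyz tool [ 0.25 -9.64 -1.09] tz [-1.67   0.989  0.047] 0.025523901471894848 4.759649634361267
9.625 [ 0.57128465 -0.05335507  0.1141101 ] 0.025523901471894848 [-4.49190017 -8.52507196  1.15575261] [-5.1 26.4  0.5 64.2 -0.4 21.2] [[-0.896, 0.443, -0.003], [0.443, 0.896, -0.006], [-0.0, -0.007, -1.0]]
(np.float64(123.71361088223306), np.float64(258.99619248783483))
(np.float64(54.1803462263963), np.float64(87.04676732503232))
```

View pics/w4.png

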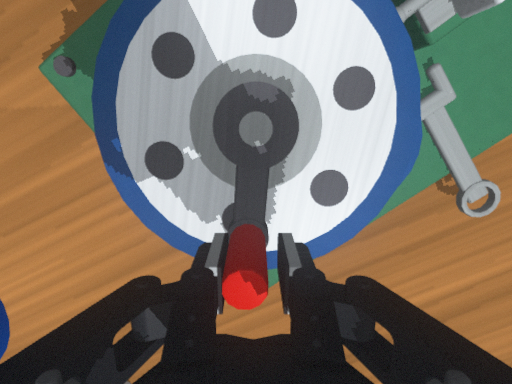

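Here the knob bears on the left (trailing) pad at (265,240). The rim bulges on the right at about (100,420), roughly 40° short of the pointer. Now I go slowly and feel.

{"fn": "move_arm", "kwargs": {"motion": [{"x": 0, "y": 0.22, "z": 0, "yaw": -2}, {"x": 0.02, "y": 0.43, "z": 0, "yaw": -4}, {"x": 0.03, "y": 0.65, "z": 0, "yaw": -6}, {"x": 0.06, "y": 0.86, "z": 0, "yaw": -8}]}}

```text
clock: 10.18
eef_pos: [0.5753, -0.0454, 0.1141]
tool_rot: [0.16, 0.987, -0.003, -0.0]
ft_force: [-3.7, -8.7, 1.0]
grip_width: 0.0258
grasp_force: 4.5
```

```bash
python3 st.py
```

```text
10.18 theta -21.77 r 0.0631 yaw 71.57 F xyz tool [ 0.73 -9.41 -0.95] tz [-1.685  0.678 -0.004] 0.02575568041119837 4.5338112115859985
```

{"fn": "move_arm", "kwargs": {"motion": [{"x": 0, "y": 0.22, "z": 0, "yaw": -2}, {"x": 0.02, "y": 0.43, "z": 0, "yaw": -4}, {"x": 0.03, "y": 0.65, "z": 0, "yaw": -6}, {"x": 0.06, "y": 0.86, "z": 0, "yaw": -8}]}}

```text
clock: 10.68
eef_pos: [0.5779, -0.0372, 0.1142]
tool_rot: [0.091, 0.996, -0.003, 0.0]
ft_force: [-1.6, -9.6, -0.2]
grip_width: 0.0252
grasp_force: 4.6
```

```bash
python3 st.py
```

```text
10.68 theta -13.92 r 0.063 yaw 79.57 F xyz tool [-0.21 -9.73  0.22] tz [-1.776  0.429 -0.02 ] 0.025239735721501993 4.59390789270401
```

{"fn": "move_arm", "kwargs": {"motion": [{"x": 0, "y": 0.22, "z": 0, "yaw": -2}, {"x": 0.02, "y": 0.43, "z": 0, "yaw": -4}]}}

```text
clock: 10.92
eef_pos: [0.5788, -0.0329, 0.1142]
tool_rot: [0.056, 0.998, -0.003, 0.0]
ft_force: [-1.5, -9.4, -0.4]
grip_width: 0.0258
grasp_force: 4.5
```

```bash
python3 st.py
```

```text
10.93 theta -10.0 r 0.063 yaw 83.56 F xyz tool [ 0.48 -9.49  0.5 ] tz [-1.739  0.222  0.025] 0.025838885843417845 4.5489585399627686
```

{"fn": "move_arm", "kwargs": {"motion": [{"x": 0, "y": 0.22, "z": 0, "yaw": -2}, {"x": 0.02, "y": 0.43, "z": 0, "yaw": -4}]}}

```text
clock: 11.18
eef_pos: [0.5793, -0.0287, 0.1142]
tool_rot: [0.021, 1.0, -0.003, 0.001]
ft_force: [-1.5, -8.8, -1.5]
grip_width: 0.0256
grasp_force: 4.5
```

```bash
python3 st.py
```

```text
11.18 theta -6.09 r 0.0629 yaw 87.56 F xyz tool [ 1.16 -8.81  1.6 ] tz [-1.771  0.163  0.032] 0.025635259240899586 4.53756719827652
```

{"fn": "move_arm", "kwargs": {"motion": [{"x": 0, "y": 0.22, "z": 0, "yaw": -2}, {"x": 0.02, "y": 0.43, "z": 0, "yaw": -4}]}}

```text
clock: 11.42
eef_pos: [0.5795, -0.0244, 0.1142]
tool_rot: [-0.014, 1.0, -0.003, 0.001]
ft_force: [0.7, -9.5, -0.5]
grip_width: 0.026
grasp_force: 4.6
```

```bash
python3 st.py
```

```text
11.43 theta -2.18 r 0.0629 yaw 91.56 F xyz tool [-0.45 -9.55  0.59] tz [-1.781  0.012 -0.023] 0.026010669778117015 4.591619074344635
```

{"fn": "move_arm", "kwargs": {"motion": [{"x": 0, "y": 0.22, "z": 0, "yaw": -2}, {"x": 0.02, "y": 0.43, "z": 0, "yaw": -4}]}}

```text
clock: 11.68
eef_pos: [0.5795, -0.0202, 0.1142]
tool_rot: [-0.049, 0.999, -0.003, 0.001]
ft_force: [1.0, -10.8, -1.8]
grip_width: 0.0257
grasp_force: 5.1
```

```bash
python3 st.py
```

```text
11.68 theta 1.64 r 0.0628 yaw 95.56 F xyz tool [  0.02 -10.81   1.89] tz [-1.964e+00 -1.410e-01  1.000e-03] 0.025706316493994755 5.0924330949783325
```

{"fn": "move_arm", "kwargs": {"motion": [{"x": 0, "y": 0.22, "z": 0, "yaw": -2}, {"x": 0.02, "y": 0.43, "z": 0, "yaw": -4}]}}

```text
clock: 11.92
eef_pos: [0.5793, -0.0178, 0.1143]
tool_rot: [-0.083, 0.997, -0.005, 0.001]
ft_force: [2.4, -14.8, -2.1]
grip_width: 0.0258
grasp_force: 7.6
```

```bash
python3 st.py
```

```text
11.93 theta 3.87 r 0.0628 yaw 99.49 F xyz tool [  0.08 -14.98   2.23] tz [-2.897 -0.416  0.022] 0.02575666770826283 7.562285363674164
```

{"fn": "move_arm", "kwargs": {"motion": [{"x": 0, "y": 0.22, "z": 0, "yaw": -2}, {"x": 0.01, "y": 0.32, "z": 0, "yaw": -3}]}}

```text
clock: 12.18
eef_pos: [0.5791, -0.0151, 0.1143]
tool_rot: [-0.108, 0.994, -0.006, 0.001]
ft_force: [3.5, -15.3, -3.1]
grip_width: 0.0255
grasp_force: 8.0
```

```bash
python3 st.py
```

```text
12.18 theta 6.35 r 0.0628 yaw 102.44 F xyz tool [ -0.11 -15.65   3.32] tz [-3.061 -0.583  0.053] 0.02548554187368357 7.990496456623077
```

{"fn": "move_arm", "kwargs": {"motion": [{"x": 0, "y": 0.11, "z": 0, "yaw": -1}, {"x": 0, "y": 0.22, "z": 0, "yaw": -2}, {"x": 0, "y": 0.22, "z": 0, "yaw": -2}]}}

```text
clock: 12.55
eef_pos: [0.5788, -0.0123, 0.1143]
tool_rot: [-0.126, 0.992, -0.005, 0.001]
ft_force: [3.7, -12.8, -3.4]
grip_width: 0.0259
grasp_force: 6.7
```

```bash
python3 st.py
```

```text
12.55 theta 8.88 r 0.0628 yaw 104.43 F xyz tool [ -0.37 -13.32   3.57] tz [-2.528 -0.578  0.021] 0.025937289965297677 6.738942414522171
```

{"fn": "move_arm", "kwargs": {"motion": [{"x": 0, "y": 0.11, "z": 0, "yaw": -1}, {"x": 0, "y": 0.22, "z": 0, "yaw": -2}, {"x": 0, "y": 0.22, "z": 0, "yaw": -2}]}}

```text
clock: 12.92
eef_pos: [0.5784, -0.01, 0.1143]
tool_rot: [-0.143, 0.99, -0.005, 0.001]
ft_force: [2.9, -12.9, -2.7]
grip_width: 0.0255
grasp_force: 6.5
```

```bash
python3 st.py
```

```text
12.93 theta 11.04 r 0.0628 yaw 106.44 F xyz tool [  0.84 -13.18   2.83] tz [-2.424 -0.679  0.009] 0.02551135919867964 6.5063439309597015
```

{"fn": "move_arm", "kwargs": {"motion": [{"x": 0, "y": 0.11, "z": 0, "yaw": -1}, {"x": 0, "y": 0.22, "z": 0, "yaw": -2}, {"x": 0, "y": 0.22, "z": 0, "yaw": -2}]}}

```text
clock: 13.3
eef_pos: [0.5779, -0.0076, 0.1143]
tool_rot: [-0.16, 0.987, -0.005, 0.001]
ft_force: [3.5, -11.5, -3.3]
grip_width: 0.0259
grasp_force: 6.3
```

```bash
python3 st.py
```

```text
13.3 theta 13.25 r 0.0628 yaw 108.44 F xyz tool [  0.38 -12.     3.4 ] tz [-2.375 -0.687  0.09 ] 0.02586038894366736 6.282283812761307
```

{"fn": "move_arm", "kwargs": {"motion": [{"x": 0, "y": 0.11, "z": 0, "yaw": -1}, {"x": 0, "y": 0.22, "z": 0, "yaw": -2}]}}

```text
clock: 13.55
eef_pos: [0.5773, -0.0056, 0.1143]
tool_rot: [-0.178, 0.984, -0.005, 0.002]
ft_force: [5.0, -12.9, -3.8]
grip_width: 0.026
grasp_force: 6.5
```

```bash
python3 st.py
```

```text
13.55 theta 15.18 r 0.0628 yaw 110.47 F xyz tool [ -0.18 -13.76   3.91] tz [-2.431 -0.818  0.058] 0.026004864279416683 6.540983319282532
```

{"fn": "move_arm", "kwargs": {"motion": [{"x": 0, "y": 0.11, "z": 0, "yaw": -1}, {"x": 0, "y": 0.22, "z": 0, "yaw": -2}]}}

```text
clock: 13.8
eef_pos: [0.5766, -0.003, 0.1143]
tool_rot: [-0.195, 0.981, -0.004, 0.002]
ft_force: [4.8, -10.7, -4.4]
grip_width: 0.0257
grasp_force: 5.9
```

```bash
python3 st.py
```

```text
13.8 theta 17.59 r 0.0628 yaw 112.49 F xyz tool [ -0.31 -11.71   4.5 ] tz [-2.147 -0.796  0.052] 0.02572329210290252 5.883423238992691
```

{"fn": "move_arm", "kwargs": {"motion": [{"x": 0, "y": 0.11, "z": 0, "yaw": -1}, {"x": 0, "y": 0.22, "z": 0, "yaw": -2}]}}

```text
clock: 14.05
eef_pos: [0.5757, -0.0005, 0.1143]
tool_rot: [-0.212, 0.977, -0.004, 0.002]
ft_force: [4.2, -9.4, -3.4]
grip_width: 0.0256
grasp_force: 5.3
```

```bash
python3 st.py
```

```text
14.05 theta 20.01 r 0.0628 yaw 114.51 F xyz tool [  0.1  -10.29   3.5 ] tz [-1.894 -0.792  0.026] 0.025648768458417074 5.34976065158844
```

{"fn": "move_arm", "kwargs": {"motion": [{"x": 0, "y": 0.11, "z": 0, "yaw": -1}, {"x": 0, "y": 0.22, "z": 0, "yaw": -2}]}}

```text
clock: 14.3
eef_pos: [0.5747, 0.002, 0.1143]
tool_rot: [-0.229, 0.973, -0.003, 0.002]
ft_force: [3.6, -7.9, -3.1]
grip_width: 0.0257
grasp_force: 4.5
```

```bash
python3 st.py
```

```text
14.3 theta 22.45 r 0.0628 yaw 116.53 F xyz tool [ 0.3  -8.68  3.13] tz [-1.602 -0.685 -0.019] 0.025682887297408055 4.525299221277237
```

{"fn": "move_arm", "kwargs": {"motion": [{"x": 0, "y": 0.11, "z": 0, "yaw": -1}, {"x": 0, "y": 0.22, "z": 0, "yaw": -2}]}}

```text
clock: 14.55
eef_pos: [0.5736, 0.0045, 0.1143]
tool_rot: [-0.247, 0.969, -0.003, 0.002]
ft_force: [3.4, -6.8, -4.6]
grip_width: 0.026
grasp_force: 4.0
```

```bash
python3 st.py
```

```text
14.55 theta 24.94 r 0.0628 yaw 118.56 F xyz tool [ 0.23 -7.55  4.69] tz [-1.33  -0.65   0.058] 0.025953273791139545 3.9626647531986237
```

{"fn": "move_arm", "kwargs": {"motion": [{"x": 0, "y": 0.11, "z": 0, "yaw": -1}, {"x": 0, "y": 0.22, "z": 0, "yaw": -2}]}}

```text
clock: 14.8
eef_pos: [0.5725, 0.0068, 0.1143]
tool_rot: [-0.264, 0.965, -0.003, 0.001]
ft_force: [3.4, -6.3, -3.5]
grip_width: 0.0256
grasp_force: 3.4
```

```bash
python3 st.py
```

```text
14.8 theta 27.34 r 0.0628 yaw 120.57 F xyz tool [ 0.24 -7.15  3.56] tz [-1.128 -0.622  0.021] 0.025554318106414498 3.394385129213333
```

{"fn": "move_arm", "kwargs": {"motion": [{"x": 0, "y": 0.11, "z": 0, "yaw": -1}, {"x": 0, "y": 0.22, "z": 0, "yaw": -2}, {"x": 0.01, "y": 0.32, "z": 0, "yaw": -3}]}}

```text
clock: 15.18
eef_pos: [0.5705, 0.0102, 0.1143]
tool_rot: [-0.289, 0.957, -0.002, 0.001]
ft_force: [3.6, -3.5, -3.5]
grip_width: 0.0257
grasp_force: 2.7
```

```bash
python3 st.py
```

```text
15.18 theta 30.9 r 0.0627 yaw 123.6 F xyz tool [-1.03 -4.92  3.48] tz [-0.879 -0.571 -0.008] 0.025680945982423268 2.711774781346321
```

{"fn": "move_arm", "kwargs": {"motion": [{"x": 0, "y": 0.11, "z": 0, "yaw": -1}, {"x": 0, "y": 0.22, "z": 0, "yaw": -2}, {"x": 0.01, "y": 0.32, "z": 0, "yaw": -3}]}}

```text
clock: 15.55
eef_pos: [0.5693, 0.0122, 0.1143]
tool_rot: [-0.314, 0.949, -0.003, 0.002]
ft_force: [5.5, -7.5, -4.2]
grip_width: 0.0254
grasp_force: 4.4
```

```bash
python3 st.py
```

```text
15.55 theta 33.03 r 0.0628 yaw 126.59 F xyz tool [ 0.04 -9.26  4.26] tz [-1.409 -0.976  0.026] 0.0253848726305792 4.425432533025742
```

{"fn": "move_arm", "kwargs": {"motion": [{"x": 0, "y": 0.11, "z": 0, "yaw": -1}, {"x": 0, "y": 0.22, "z": 0, "yaw": -2}, {"x": 0.01, "y": 0.32, "z": 0, "yaw": -3}, {"x": 0.02, "y": 0.43, "z": 0, "yaw": -4}]}}

```text
clock: 16.05
eef_pos: [0.5671, 0.0154, 0.1144]
tool_rot: [-0.347, 0.938, -0.003, 0.002]
ft_force: [4.8, -7.7, -5.1]
grip_width: 0.0259
grasp_force: 4.5
```

```bash
python3 st.py
```

```text
16.05 theta 36.54 r 0.0627 yaw 130.57 F xyz tool [ 1.42 -8.93  5.18] tz [-1.338 -1.114  0.061] 0.025864299001717467 4.543181955814362
```

{"fn": "move_arm", "kwargs": {"motion": [{"x": 0, "y": 0.22, "z": 0, "yaw": -2}, {"x": 0.02, "y": 0.43, "z": 0, "yaw": -4}, {"x": 0.03, "y": 0.65, "z": 0, "yaw": -6}]}}

```text
clock: 16.42
eef_pos: [0.5629, 0.0203, 0.1144]
tool_rot: [-0.396, 0.918, -0.003, 0.002]
ft_force: [5.5, -6.4, -5.2]
grip_width: 0.0257
grasp_force: 4.6
```

```bash
python3 st.py
```

```text
16.43 theta 42.49 r 0.0626 yaw 136.61 F xyz tool [ 0.88 -8.38  5.3 ] tz [-1.198 -1.215  0.03 ] 0.025691172863288494 4.575832933187485
```

{"fn": "move_arm", "kwargs": {"motion": [{"x": 0.01, "y": -0.32, "z": 0, "yaw": 3}, {"x": 0.03, "y": -0.65, "z": 0, "yaw": 6}, {"x": 0.08, "y": -0.97, "z": 0, "yaw": 9}, {"x": 0.14, "y": -1.29, "z": 0, "yaw": 12}, {"x": 0.21, "y": -1.6, "z": 0, "yaw": 15}]}}

```text
clock: 17.05
eef_pos: [0.5687, 0.013, 0.1144]
tool_rot: [-0.273, 0.962, 0.003, -0.0]
ft_force: [-5.5, 7.6, 3.4]
grip_width: 0.0258
grasp_force: 4.7
```

```bash
python3 st.py
```

```text
17.05 theta 33.96 r 0.0627 yaw 121.66 F xyz tool [ 0.66  9.33 -3.31] tz [1.617 1.044 0.038] 0.025757336733609158 4.660277366638184
```

{"fn": "move_arm", "kwargs": {"motion": [{"x": 0, "y": -0.11, "z": 0, "yaw": 1}, {"x": 0, "y": -0.22, "z": 0, "yaw": 2}, {"x": 0.01, "y": -0.32, "z": 0, "yaw": 3}]}}

```text
clock: 17.42
eef_pos: [0.5705, 0.0105, 0.1144]
tool_rot: [-0.248, 0.969, 0.003, 0.0]
ft_force: [-4.7, 6.8, 4.1]
grip_width: 0.0255
grasp_force: 4.5
```

```bash
python3 st.py
```

```text
17.43 theta 31.17 r 0.0628 yaw 118.75 F xyz tool [ 0.85  8.23 -4.05] tz [ 1.571  0.863 -0.025] 0.02545719375423337 4.476939886808395
```

{"fn": "move_arm", "kwargs": {"motion": [{"x": 0, "y": -0.11, "z": 0, "yaw": 1}, {"x": 0, "y": -0.22, "z": 0, "yaw": 2}, {"x": 0.01, "y": -0.32, "z": 0, "yaw": 3}]}}

```text
clock: 17.8
eef_pos: [0.5721, 0.0078, 0.1144]
tool_rot: [-0.223, 0.975, 0.003, 0.0]
ft_force: [-3.3, 8.5, 2.8]
grip_width: 0.0254
grasp_force: 4.5
```

```bash
python3 st.py
```

```text
17.8 theta 28.27 r 0.0629 yaw 115.75 F xyz tool [-0.72  9.12 -2.72] tz [ 1.629  0.777 -0.058] 0.025412004834733232 4.532353430986404
```

{"fn": "move_arm", "kwargs": {"motion": [{"x": 0, "y": -0.11, "z": 0, "yaw": 1}, {"x": 0, "y": -0.22, "z": 0, "yaw": 2}, {"x": 0.01, "y": -0.32, "z": 0, "yaw": 3}]}}

```text
clock: 18.18
eef_pos: [0.5736, 0.0052, 0.1144]
tool_rot: [-0.197, 0.98, 0.004, 0.0]
ft_force: [-4.1, 9.7, 2.1]
grip_width: 0.0259
grasp_force: 4.9
```

```bash
python3 st.py
```

```text
18.18 theta 25.53 r 0.063 yaw 112.76 F xyz tool [ 0.04 10.5  -2.03] tz [ 1.833  0.725 -0.069] 0.025931505035266318 4.888452440500259
```

{"fn": "move_arm", "kwargs": {"motion": [{"x": 0, "y": -0.11, "z": 0, "yaw": 1}, {"x": 0, "y": -0.22, "z": 0, "yaw": 2}, {"x": 0.01, "y": -0.32, "z": 0, "yaw": 3}, {"x": 0.02, "y": -0.43, "z": 0, "yaw": 4}]}}

```text
clock: 18.68
eef_pos: [0.5744, 0.0031, 0.1144]
tool_rot: [-0.164, 0.987, 0.006, -0.0]
ft_force: [-5.2, 15.5, 4.1]
grip_width: 0.0261
grasp_force: 7.9
```

```bash
python3 st.py
```

```text
18.68 theta 23.5 r 0.063 yaw 108.83 F xyz tool [-0.12 16.41 -3.93] tz [ 2.993  1.061 -0.056] 0.026109694770952346 7.9261815547943115
```

{"fn": "move_arm", "kwargs": {"motion": [{"x": 0, "y": -0.11, "z": 0, "yaw": 1}, {"x": 0, "y": -0.22, "z": 0, "yaw": 2}, {"x": 0.01, "y": -0.32, "z": 0, "yaw": 3}, {"x": 0.02, "y": -0.43, "z": 0, "yaw": 4}]}}

```text
clock: 19.18
eef_pos: [0.576, -0.0004, 0.1145]
tool_rot: [-0.129, 0.992, 0.006, 0.0]
ft_force: [-3.1, 14.5, 3.1]
grip_width: 0.0254
grasp_force: 7.8
```

```bash
python3 st.py
```

```text
19.18 theta 20.01 r 0.0631 yaw 104.87 F xyz tool [-0.71 14.89 -2.97] tz [ 2.998  0.823 -0.074] 0.025411112193363485 7.788663804531097
```

{"fn": "move_arm", "kwargs": {"motion": [{"x": 0, "y": -0.11, "z": 0, "yaw": 1}, {"x": 0, "y": -0.22, "z": 0, "yaw": 2}, {"x": 0.01, "y": -0.32, "z": 0, "yaw": 3}]}}

```text
clock: 19.55
eef_pos: [0.5772, -0.0037, 0.1145]
tool_rot: [-0.103, 0.995, 0.006, 0.0]
ft_force: [-3.7, 14.9, 2.2]
grip_width: 0.0253
grasp_force: 7.7
```

```bash
python3 st.py
```

```text
19.55 theta 16.84 r 0.0632 yaw 101.87 F xyz tool [ 0.52 15.37 -2.07] tz [ 2.924  0.641 -0.028] 0.025332062167182146 7.729712426662445
```

{"fn": "move_arm", "kwargs": {"motion": [{"x": 0, "y": -0.11, "z": 0, "yaw": 1}, {"x": 0, "y": -0.22, "z": 0, "yaw": 2}]}}

```text
clock: 19.8
eef_pos: [0.5779, -0.0061, 0.1145]
tool_rot: [-0.086, 0.996, 0.006, 0.001]
ft_force: [-3.0, 14.3, 1.5]
grip_width: 0.0257
grasp_force: 6.9
```

```bash
python3 st.py
```

```text
19.8 theta 14.6 r 0.0633 yaw 99.86 F xyz tool [ 0.53 14.59 -1.31] tz [ 2.766e+00  3.760e-01 -2.000e-03] 0.02570908522699141 6.947137266397476
```

{"fn": "move_arm", "kwargs": {"motion": [{"x": 0, "y": -0.11, "z": 0, "yaw": 1}, {"x": 0, "y": -0.22, "z": 0, "yaw": 2}]}}

```text
clock: 20.05
eef_pos: [0.5786, -0.0085, 0.1145]
tool_rot: [-0.068, 0.998, 0.005, 0.001]
ft_force: [-0.9, 13.2, 0.6]
grip_width: 0.0257
grasp_force: 6.7
```

```bash
python3 st.py
```

```text
20.05 theta 12.27 r 0.0634 yaw 97.85 F xyz tool [-0.86 13.21 -0.47] tz [ 2.609  0.271 -0.02 ] 0.025742075460903378 6.720041334629059
```

{"fn": "move_arm", "kwargs": {"motion": [{"x": 0, "y": -0.11, "z": 0, "yaw": 1}, {"x": 0, "y": -0.22, "z": 0, "yaw": 2}]}}

```text
clock: 20.3
eef_pos: [0.5792, -0.0111, 0.1145]
tool_rot: [-0.051, 0.999, 0.005, 0.001]
ft_force: [-0.8, 12.6, 1.3]
grip_width: 0.0258
grasp_force: 6.0
```

```bash
python3 st.py
```

```text
20.3 theta 9.87 r 0.0634 yaw 95.84 F xyz tool [-0.51 12.62 -1.15] tz [ 2.368  0.138 -0.012] 0.025835268645397313 6.01756677031517
```

{"fn": "move_arm", "kwargs": {"motion": [{"x": 0, "y": -0.11, "z": 0, "yaw": 1}, {"x": 0, "y": -0.22, "z": 0, "yaw": 2}]}}

```text
clock: 20.55
eef_pos: [0.5796, -0.0138, 0.1145]
tool_rot: [-0.033, 0.999, 0.004, 0.001]
ft_force: [-0.5, 10.8, -0.2]
grip_width: 0.0257
grasp_force: 5.5
```

```bash
python3 st.py
```

```text
20.55 theta 7.44 r 0.0634 yaw 93.82 F xyz tool [-0.17 10.85  0.26] tz [ 2.162  0.102 -0.022] 0.025697006524668498 5.495961159467697
```

{"fn": "move_arm", "kwargs": {"motion": [{"x": 0.01, "y": 0.32, "z": 0, "yaw": -3}, {"x": 0.03, "y": 0.65, "z": 0, "yaw": -6}, {"x": 0.06, "y": 0.86, "z": 0, "yaw": -8}, {"x": 0.06, "y": 0.86, "z": 0, "yaw": -8}], "gripper": -0.47}}

```text
clock: 21.05
eef_pos: [0.5792, -0.0122, 0.1146]
tool_rot: [-0.101, 0.995, -0.002, 0.001]
ft_force: [0.5, -5.9, 0.8]
grip_width: 0.0229
grasp_force: 3.3
```

```bash
python3 st.py
```

```text
21.05 theta 8.93 r 0.0632 yaw 101.57 F xyz tool [ 0.7  -5.88 -0.73] tz [-1.261 -0.211  0.003] 0.022850281920911947 3.250591456890106
```

{"fn": "move_arm", "kwargs": {"motion": [{"x": 0, "y": 0.11, "z": 0, "yaw": -1}, {"x": 0, "y": 0.22, "z": 0, "yaw": -2}, {"x": 0.01, "y": 0.32, "z": 0, "yaw": -3}]}}

```text
clock: 21.42
eef_pos: [0.579, -0.0115, 0.1147]
tool_rot: [-0.126, 0.992, -0.005, 0.002]
ft_force: [3.5, -12.9, -1.5]
grip_width: 0.0228
grasp_force: 6.8
```

```bash
python3 st.py
```

```text
21.43 theta 9.6 r 0.0632 yaw 104.49 F xyz tool [ -0.17 -13.31   1.68] tz [-2.596 -0.632  0.003] 0.022777212584967874 6.793992966413498
```

{"fn": "move_arm", "kwargs": {"motion": [{"x": 0, "y": 0.11, "z": 0, "yaw": -1}, {"x": 0, "y": 0.22, "z": 0, "yaw": -2}, {"x": 0.01, "y": 0.32, "z": 0, "yaw": -3}]}}

```text
clock: 21.8
eef_pos: [0.5785, -0.0088, 0.1147]
tool_rot: [-0.152, 0.988, -0.005, 0.002]
ft_force: [3.6, -12.0, -1.9]
grip_width: 0.0225
grasp_force: 6.8
```

```bash
python3 st.py
```

```text
21.8 theta 12.04 r 0.0632 yaw 107.45 F xyz tool [  0.16 -12.49   2.05] tz [-2.586 -0.776 -0.004] 0.022545719228163136 6.842246800661087
```

{"fn": "move_arm", "kwargs": {"motion": [{"x": 0, "y": 0.11, "z": 0, "yaw": -1}, {"x": 0, "y": 0.22, "z": 0, "yaw": -2}]}}

```text
clock: 22.05
eef_pos: [0.5779, -0.0064, 0.1147]
tool_rot: [-0.169, 0.986, -0.005, 0.002]
ft_force: [3.4, -11.9, -2.5]
grip_width: 0.0224
grasp_force: 6.1
```

```bash
python3 st.py
```

```text
22.05 theta 14.33 r 0.0632 yaw 109.47 F xyz tool [  0.8  -12.33   2.62] tz [-2.249 -0.71   0.025] 0.022405263925313824 6.087915748357773
```

{"fn": "move_arm", "kwargs": {"motion": [{"x": 0, "y": -0.22, "z": 0, "yaw": 2}, {"x": 0.02, "y": -0.43, "z": 0, "yaw": 4}, {"x": 0.03, "y": -0.6, "z": 0, "yaw": 5.5}, {"x": 0.03, "y": -0.6, "z": 0, "yaw": 5.5}]}}

```text
clock: 22.55
eef_pos: [0.5771, -0.0072, 0.1135]
tool_rot: [-0.123, 0.992, 0.0, 0.0]
ft_force: [-0.4, -0.6, 0.6]
grip_width: 0.0223
grasp_force: 0.2
```

```bash
python3 st.py
```

```text
22.55 theta 13.74 r 0.0622 yaw 104.13 F xyz tool [ 0.52 -0.52 -0.61] tz [-0.09   0.001  0.03 ] 0.02234520371022225 0.24165267124772072
```

{"fn": "move_arm", "kwargs": {"motion": [{"x": 0, "y": -0.11, "z": 0, "yaw": 1}, {"x": 0, "y": -0.11, "z": 0, "yaw": 1}]}}

```text
clock: 22.8
eef_pos: [0.5773, -0.0085, 0.1132]
tool_rot: [-0.114, 0.993, 0.0, -0.0]
ft_force: [-0.1, 0.6, 0.2]
grip_width: 0.0228
grasp_force: 0.0
```

```bash
python3 st.py
```

```text
22.8 theta 12.61 r 0.0621 yaw 103.12 F xyz tool [-0.04  0.62 -0.22] tz [ 0.019 -0.005 -0.021] 0.022818311489155536 0.0
```

{"fn": "move_arm", "kwargs": {"motion": [{"x": 0, "y": -0.11, "z": 0, "yaw": 1}, {"x": 0, "y": -0.11, "z": 0, "yaw": 1}]}}

```text
clock: 23.05
eef_pos: [0.5776, -0.0099, 0.1133]
tool_rot: [-0.105, 0.994, 0.0, -0.0]
ft_force: [0.1, 0.0, -0.2]
grip_width: 0.0227
grasp_force: 0.0
```

```bash
python3 st.py
```

```text
23.05 theta 11.27 r 0.0621 yaw 102.08 F xyz tool [-0.12  0.02  0.15] tz [ 0.007 -0.007 -0.023] 0.02272844298466268 0.0
```

{"fn": "move_arm", "kwargs": {"motion": [{"x": 0, "y": -0.05, "z": 0, "yaw": 0.5}, {"x": 0, "y": -0.05, "z": 0, "yaw": 0.5}]}}

```text
clock: 23.3
eef_pos: [0.5777, -0.01, 0.1133]
tool_rot: [-0.101, 0.995, 0.0, -0.0]
ft_force: [-0.8, 0.7, -0.2]
grip_width: 0.0231
grasp_force: 0.6
```

```bash
python3 st.py
```

```text
23.3 theta 11.1 r 0.0621 yaw 101.61 F xyz tool [0.62 0.89 0.16] tz [0.312 0.11  0.05 ] 0.023052732512795528 0.6358406692743301
```

{"fn": "move_arm", "kwargs": {"motion": [{"x": 0, "y": -0.05, "z": 0, "yaw": 0.5}, {"x": 0, "y": -0.05, "z": 0, "yaw": 0.5}]}}

```text
clock: 23.55
eef_pos: [0.5777, -0.0103, 0.1133]
tool_rot: [-0.097, 0.995, 0.001, -0.0]
ft_force: [-1.4, 3.5, 0.6]
grip_width: 0.0225
grasp_force: 1.6
```

```bash
python3 st.py
```

```text
23.55 theta 10.87 r 0.0621 yaw 101.11 F xyz tool [ 0.72  3.68 -0.59] tz [ 0.571  0.114 -0.004] 0.022465237014771624 1.5752462670207024
```

{"fn": "move_arm", "kwargs": {"motion": [{"x": 0, "y": -0.05, "z": 0, "yaw": 0.5}, {"x": 0, "y": -0.05, "z": 0, "yaw": 0.5}]}}

```text
clock: 23.8
eef_pos: [0.5778, -0.0105, 0.1133]
tool_rot: [-0.093, 0.996, 0.001, -0.0]
ft_force: [-0.5, 4.5, 1.6]
grip_width: 0.0226
grasp_force: 2.6
```

```bash
python3 st.py
```

```text
23.8 theta 10.63 r 0.0622 yaw 100.62 F xyz tool [-0.34  4.56 -1.56] tz [ 1.03   0.219 -0.002] 0.02260291838915558 2.60572113096714
```

{"fn": "move_arm", "kwargs": {"motion": [{"x": 0.01, "y": 0.32, "z": 0, "yaw": -3}, {"x": 0.03, "y": 0.65, "z": 0, "yaw": -6}, {"x": 0.06, "y": 0.86, "z": 0, "yaw": -8}, {"x": 0.08, "y": 0.97, "z": 0, "yaw": -9}, {"x": 0.1, "y": 1.1, "z": 0, "yaw": -10.2}]}}

```text
clock: 24.42
eef_pos: [0.5767, -0.0059, 0.1135]
tool_rot: [-0.179, 0.984, -0.005, 0.001]
ft_force: [3.7, -11.1, -2.8]
grip_width: 0.0224
grasp_force: 6.0
```

```bash
python3 st.py
```

```text
24.43 theta 15.02 r 0.0622 yaw 110.62 F xyz tool [  0.5  -11.69   2.97] tz [-2.147 -0.758  0.003] 0.02240107752647354 5.960017740726471
```

{"fn": "move_arm", "kwargs": {"motion": [{"x": 0, "y": 0.05, "z": 0, "yaw": -0.5}, {"x": 0, "y": 0.09, "z": 0, "yaw": -0.8}]}}

```text
clock: 24.68
eef_pos: [0.5765, -0.0052, 0.1135]
tool_rot: [-0.185, 0.983, -0.005, 0.001]
ft_force: [4.3, -10.5, -2.9]
grip_width: 0.0228
grasp_force: 5.9
```

```bash
python3 st.py
```

```text
24.68 theta 15.69 r 0.0621 yaw 111.38 F xyz tool [ -0.18 -11.35   3.03] tz [-2.11  -0.821  0.018] 0.022829553807211255 5.867650061845779
```

{"fn": "move_arm", "kwargs": {"motion": [{"x": 0, "y": -0.22, "z": 0, "yaw": 2}, {"x": 0.02, "y": -0.43, "z": 0, "yaw": 4}, {"x": 0.02, "y": -0.52, "z": 0, "yaw": 5}, {"x": 0.02, "y": -0.52, "z": 0, "yaw": 5}]}}

```text
clock: 25.18
eef_pos: [0.5766, -0.0057, 0.1134]
tool_rot: [-0.144, 0.99, -0.001, 0.0]
ft_force: [2.1, -4.1, -0.6]
grip_width: 0.0226
grasp_force: 2.7
```

```bash
python3 st.py
```

```text
25.18 theta 15.18 r 0.0621 yaw 106.57 F xyz tool [-0.88 -4.52  0.64] tz [-1.024 -0.254  0.012] 0.022649706667116295 2.673392817378044
```

{"fn": "move_arm", "kwargs": {"motion": [{"x": 0, "y": -0.2, "z": 0, "yaw": 2}, {"x": 0.01, "y": -0.33, "z": 0, "yaw": 3}, {"x": 0.01, "y": -0.33, "z": 0, "yaw": 3}]}}

```text
clock: 25.55
eef_pos: [0.5769, -0.0074, 0.1132]
tool_rot: [-0.119, 0.993, 0.0, -0.0]
ft_force: [-0.3, 1.0, -0.3]
grip_width: 0.0227
grasp_force: 0.0
```

{"fn": "move_arm", "kwargs": {"motion": [{"x": 0, "y": 0, "z": 0, "yaw": 0}, {"x": 0, "y": 0, "z": -0.5, "yaw": 0}, {"x": 0, "y": 0, "z": -2, "yaw": 0}, {"x": 0, "y": 0, "z": -5, "yaw": 0}, {"x": 0, "y": 0, "z": -8, "yaw": 0}, {"x": -2, "y": 0, "z": -11, "yaw": 0}, {"x": -5, "y": 0, "z": -12, "yaw": 0}, {"x": -6, "y": 0, "z": -12, "yaw": 0}, {"x": -6, "y": 0, "z": -12, "yaw": 0}], "gripper": -0.2}}

```text
clock: 26.68
eef_pos: [0.6353, 0.0063, 0.2327]
tool_rot: [-0.119, 0.993, 0.0, -0.001]
ft_force: [0.5, -0.9, 1.1]
grip_width: 0.0341
grasp_force: 0.0
```

```bash
python3 look.py w5
```

```text
26.675 [0.63525419 0.0062799  0.23265789] 0.03414333143472266 [ 0.50017562 -0.94080654  1.06047878] [  0.6  29.9  24.2  84.4  -0.  -13. ] [[-0.972, -0.235, -0.001], [-0.235, 0.972, -0.0], [0.001, 0.0, -1.0]]
(np.float64(46.41905894013163), np.float64(252.83807155553345))
(np.float64(-71.8722605902473), np.float64(209.1309498996181))
```

View pics/w5.png

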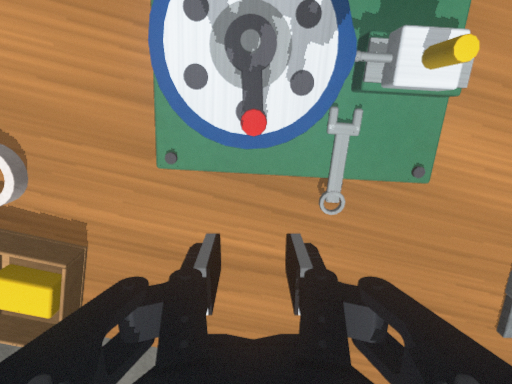

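The wrist view shows the slide home and the wrench undisturbed. The rim bulges right at the pointer, about (55,353). I centre the camera over the pulley for one numeric check of the bump's angle.

{"fn": "move_arm", "kwargs": {"motion": [{"x": 2, "y": 0, "z": 0, "yaw": 0}, {"x": 4, "y": 0, "z": 0, "yaw": 0}, {"x": 5, "y": 0, "z": 0, "yaw": 0}, {"x": 5, "y": 0, "z": 0, "yaw": 0}, {"x": 5, "y": 0, "z": 0, "yaw": 0}]}}

```text
clock: 27.35
eef_pos: [0.5872, -0.0056, 0.2333]
tool_rot: [-0.118, 0.993, -0.0, 0.0]
ft_force: [0.1, 0.8, 0.2]
grip_width: 0.0343
grasp_force: 0.0
```

```bash
python3 look.py w6; python3 - <<'E'
from h import *
from scipy.optimize import least_squares
for n in("w1","w6"):
    z=np.load(n+".npz");im=cv2.imread(f"pics/{n}.png");m=dict(K=z["K"],world_from_camera=z["T"])
    h=cv2.cvtColor(im,cv2.COLOR_BGR2HSV).astype(int)
    b=((h[...,0]>98)&(h[...,0]<128)&(h[...,1]>110)&(h[...,2]>35))
    A=np.arange(-180,180,3);c=np.array([.5167,-.0225]);P=[]
    for a in A:
        u=np.array([np.cos(np.radians(a)),np.sin(np.radians(a))]);best=np.nan
        for r in np.arange(.075,.1,.0002):
            v,w=proj("",[*(c+r*u),.09],m); v,w=int(round(v)),int(round(w))
            if 0<=v<384 and 0<=w<512 and b[v,w]: best=r
        P.append(c+best*u)
    P=np.array(P)*1e3;ok=~np.isnan(P[:,0])
    r=least_squares(lambda p:np.hypot(*(P[ok]-p[:2]).T)-p[2],[516,-22,88],loss="cauchy",f_scale=.3).x
    d=P-r[:2];a=np.degrees(np.arctan2(d[:,1],d[:,0]));e=np.hypot(*d.T)-r[2]
    print(n,r.round(2));print([(int(x),round(float(y),1)) for x,y in zip(a,e)if y==y])
E
```

```text
27.35 [ 0.58724879 -0.00557463  0.23334643] 0.03434214872838718 [0.09178154 0.78093468 0.21331175] [ -0.5  23.8  14.8  80.9   0.  -14.1] [[-0.972, -0.235, 0.0], [-0.235, 0.972, 0.0], [-0.0, -0.0, -1.0]]
(np.float64(105.22602234731146), np.float64(253.00926374648208))
(np.float64(17.9680305648587), np.float64(212.4740652710023))
w1 [516.74 -23.39  88.81]
[(179, 0.0), (-177, 0.4), (-174, -0.1), (-171, -0.1), (-168, -0.2), (-165, 0.2), (-162, 0.8), (-159, 0.5), (-156, -0.7), (-153, -0.4), (-150, -0.2), (-147, 0.5), (-144, 0.9), (-141, 0.5), (-138, 0.4), (-120, -3.0), (-117, -0.6), (-114, -0.0), (-111, -0.6), (-108, 0.2), (-105, 0.1), (-102, -0.7), (-99, -0.7), (-96, -0.1), (-93, -0.3), (-90, -0.5), (-86, -0.5), (-83, -0.1), (-80, -0.7), (-77, -1.1), (-74, -1.3), (-71, 0.1), (-68, 0.5), (-65, 1.2), (-62, 2.2), (-59, 3.4), (-56, 3.4), (-53, 3.6), (-50, 3.1), (-47, 1.1), (-44, 0.5), (-41, 0.2), (-38, -0.0), (-35, 0.0), (-32, 0.3), (-29, 0.7), (-26, 0.2), (-23, -0.0), (-20, 0.8), (-17, 0.1), (-14, 0.3), (-11, -0.0), (-8, -0.4), (-5, 0.7), (-2, -0.1), (0, -0.6), (3, 0.0), (6, 0.0), (9, 0.1),
[... 1449 characters left out ...]
0.7), (-4, -0.1), (-1, 0.6), (1, -0.5), (4, -0.4), (7, 0.1), (10, 0.6), (22, 0.3), (25, 0.2), (28, 0.1), (30, -0.8), (33, -0.3), (36, 0.3), (39, 0.2), (42, 0.3), (45, -0.1), (48, 0.2), (51, -0.3), (54, -0.5), (57, -0.2), (60, 0.0), (63, 0.1), (66, -0.3), (69, -0.2), (72, -0.2), (75, -0.2), (78, -0.1), (81, -0.5), (84, 0.5), (87, 0.7), (90, 1.9), (93, 2.5), (95, 3.1), (98, 3.1), (101, 3.3), (104, 3.9), (107, 2.7), (110, 1.9), (113, 0.2), (116, -0.2), (119, -0.2), (122, -0.3), (125, 0.1), (128, -0.2), (131, 0.6), (134, -0.3), (137, 0.3), (140, 0.0), (143, -0.1), (146, 0.1), (149, 0.4), (152, 0.3), (155, 0.0), (158, -0.2), (160, 0.3), (163, 0.0), (166, 0.1), (169, -0.4), (172, 0.2), (175, 0.1)]
```

The bump spans about 89–111° with its centre near 100°. The pointer is at 100.3°, so they agree.

```bash
python3 -c "
from workcell import bot
print(bot.job_done())"
```

```text
the job is handed in; nothing more can be done
None
```

The job is handed in, though the judge's verdict was not shown: the slide is against its stop, and a last picture puts the high spot's centre near 100°, with the pointer at 100.3°. I left the pulley standing free at that point, felt from both turning directions, with the robot clear of everything.

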